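# Load the inspection slide and click it into its notch

### The arm

A 7-joint arm with a two-finger parallel gripper is mounted at the origin on the work surface. World frame = base frame: x ahead of the robot, y to its left, z up, the work surface at z = 0. Lengths are in mm, angles in rad, forces in N, time in s.
With the tool pointing down it reaches from about 400 to 875 mm from the base axis. Payload 4.4 kg.
Tool frame: the origin (TCP) lies at the very end of the fingers, on their centre line; the grasp point (between the pads) lies 19 mm behind it; z points along the fingers, y is the line along which they close (so a half turn about z gives the same grasp; the last joint's range is limited). The gripper opens to 85 mm and grips with 20 to 120 N. Pads are 22 mm wide; open, the fingers measure 114 mm over their backs; the gripper's body (76 mm by 85 mm) begins 54 mm behind the grasp point. The pads swing forward as they close: fully open they stand 13 mm farther back than shut.
Start: joints at [1.236, 0.628, 0.038, 1.517, -0.027, 0.996, -0.02], TCP at [172.652, -626.665, 200.213] pointing down, gripper open.
Joint ranges: [-3.06, 3.06], [-0.37, 2.12], [-1.25, 1.32], [0.18, 2.47], [-1.1, 4.24], [0.23, 1.98], [-2.94, 2.94]. Speed limits (rad/s): [2.57, 2.57, 3.14, 3.14, 3.14, 3.14, 3.14].

### API

Orientations are given as [roll, pitch, yaw] about the fixed x, y, z axes, in that order (R = Rz(yaw) Ry(pitch) Rx(roll)).
In Python, from cell import read_state, get_image, camera_info, finish_job gives the robot as it stands.
- The arm moves only by the tool play_rows, never from a script. Its argument "deltas" is one flat list of numbers, 7 for each row, row after row: the shift along the tool's x, y, z in mm, then the turn, a rotation vector about the tool's x, y, z in rad, then the opening, from 0 (shut) to 1 (fully open). In form: [dx, dy, dz, ax, ay, az, grip, dx, dy, dz, ax, ay, az, grip, ...]. A call has 1 to 10 rows; each row is the pose to reach, as a shift and turn from the pose commanded when the call began, along the tool's axes at that moment; what a row does not reach only later rows make up. A row lasts 1/8 s, in which the tool goes at most 62.5 mm and 10.7 degrees, less where a joint would pass 70% of its speed; a pose out of reach is approached as far as the arm can. A call with a gripper value outside its range is refused whole. The fingers move at their own pace and stop on an object; the grip force is fixed at half the most. Time passes only in rows, so rows that repeat a pose let the fingers close. It gives the time, the measured TCP pose, the force, the opening and the grip force at its end, in the units of the state.
- read_state(): the state, without advancing time (a new reading comes with each control period).
- get_image(name): name is "side" or "top" or "wrist"; returns the picture (400x640x3 uint8, red, green, blue); there is no depth.
- camera_info(name): a dict with "fx", "fy", "cx", "cy" (pixels), "T" (4x4, takes a point from camera to world coordinates). Camera axes: x right, y down, z forward; pixel columns grow to the right and rows downward; lengths in mm; the calibration is good to about 2 mm. A picture is of the moment at which its call begins: read the wrist's pose just before it. camera_info takes no time and is no camera call; for the wrist camera it gives the pose at the moment of the call.
- finish_job(): hands the job in; it is judged then, once.
The state is a dict: "clock": time; "qpos": joint angles; "qd": joint speeds; "tau": joint torques, N m; "eef_pos": TCP position; "tool_rot": TCP orientation; "force": force on the tool from outside, world axes, zero at the start; "torque": the same for the moment, N m; "width": finger opening in mm; "gripper_force": force on a finger pad.
Only numpy, scipy, OpenCV 4.12 (cv2) and the standard library are available. Lean on these libraries where they do the work, as an engineer would, in place of code of your own. Each camera call takes 0.05 s, during which the arm holds its last target. There are 200 camera calls.

### The job

Put three of the four heat sinks into the carriage of the inspection slide, one in each of its three pockets, standing fins up, and leave the fourth where it lies. Then take the carriage by its black upright grip and slide it along the rail, away from the end where it starts, until you feel its spring ball click into the notch; do not run on to the far end stop, and leave the screwdriver, the jar and the spool alone. Finish still holding the grip between the fingers, with the carriage kept still in the notch.

Things in the scene. Friction and masses are not known exactly. Their poses are not given: they have to be found in the camera images.
- slide_base: fixed grey base plate, 460 mm along its y, 12 mm thick, from -40 to +80 mm in its x; on it along y a dark rail 30 mm wide with a steel end stop at each end, and at x = +58 mm a parallel steel strip, top 28 mm above the table, with a 16 mm gap: the notch, its place along y unknown. Origin: on the table under the rail's middle. The carriage is to be slid towards +y
- carriage: aluminium carriage, 190 x 56 mm, sliding only along the base's y, axes as the base's. Origin on its centre line and underside, 31 mm above the table. Its y in the base's frame: -100 mm at the near end (starts within 30 mm of it), +100 mm at the far stop (it must stay 8 mm short of that); in the notch it is somewhere from +5 to +65 mm. Takes 1 to 2 N to slide
- tray (a point): centre of the carriage's middle pocket, on its floor, 12 mm above the carriage's origin; axes as the carriage's. Three pockets in a row, centred at y = -42, 0, +42 mm, each 46 (x) x 39 (y) mm inside, walls 7 mm high and 3 mm thick
- grip (a point): black upright grip fixed on the carriage, 18 x 18 mm, 42 mm tall, at the carriage's x = 0, y = -88 mm. The point: centre of its underside, on the carriage's top 12 mm above the carriage's origin; its faces look along the carriage's x and y; free on all sides above the 7 mm pocket walls, the nearest 14 mm away
- plunger (a joint): how far the carriage's spring ball (20 mm, at the carriage's x = +58, y = +70 mm, riding on the strip) has dropped, m: about 0 on the strip, about 0.005 fully in the notch, 0.002 when 2 to 3 mm off its centre. Within 8 mm of the notch centre it pulls the carriage to the centre with up to 5 or 6 N, also what it takes to pull it out. Let go there, the carriage centres itself and stays
- sink0: finned aluminium heat sink, a 26 x 26 mm base with five upright fins, 26 mm tall overall, about 30 g (20 to 40 g); one of four alike, standing fins up on the bench. Origin: centre of its underside; z up; the fins run along its y
- sink1: finned aluminium heat sink, a 26 x 26 mm base with five upright fins, 26 mm tall overall, about 30 g (20 to 40 g); one of four alike, standing fins up on the bench. Origin: centre of its underside; z up; the fins run along its y
- sink2: finned aluminium heat sink, a 26 x 26 mm base with five upright fins, 26 mm tall overall, about 30 g (20 to 40 g); one of four alike, standing fins up on the bench. Origin: centre of its underside; z up; the fins run along its y
- sink3: finned aluminium heat sink, a 26 x 26 mm base with five upright fins, 26 mm tall overall, about 30 g (20 to 40 g); one of four alike, standing fins up on the bench. Origin: centre of its underside; z up; the fins run along its y
- driver: bystander: loose screwdriver with a black handle, lying along its x on the bench
- jar: bystander: small jar, 44 mm in diameter, 60 mm tall, origin under its centre
- spool: bystander: grey wire spool standing on its flange, 52 mm in diameter, 40 mm tall, origin under its centre
Mind the look-alikes: they are no part of the job. What is shaped like the sink0 but green is not meant. Leave any pink look-alike of the sink1 alone.

How it is judged (in metres and radians):
On the way, in this order (a step that is already met when the one before it is completed fails the run):
1. three heat sinks stand in the pockets, let go, the fourth left where it lay, the carriage not yet in the notch ((((horizontal distance between sink1 and tray below 0.052 m and height (world z) of sink1 between 0.04 and 0.047 m and angle between sink1's own z axis and vertical below 0.15 rad) and (horizontal distance between sink2 and tray below 0.052 m and height (world z) of sink2 between 0.04 and 0.047 m and angle between sink2's own z axis and vertical below 0.15 rad) and (horizontal distance between sink3 and tray below 0.052 m and height (world z) of sink3 between 0.04 and 0.047 m and angle between sink3's own z axis and vertical below 0.15 rad) and distance of sink0 from where it was at the start of the episode below 0.03 m) or ((horizontal distance between sink0 and tray below 0.052 m and height (world z) of sink0 between 0.04 and 0.047 m and angle between sink0's own z axis and vertical below 0.15 rad) and (horizontal distance between sink2 and tray below 0.052 m and height (world z) of sink2 between 0.04 and 0.047 m and angle between sink2's own z axis and vertical below 0.15 rad) and (horizontal distance between sink3 and tray below 0.052 m and height (world z) of sink3 between 0.04 and 0.047 m and angle between sink3's own z axis and vertical below 0.15 rad) and distance of sink1 from where it was at the start of the episode below 0.03 m) or ((horizontal distance between sink0 and tray below 0.052 m and height (world z) of sink0 between 0.04 and 0.047 m and angle between sink0's own z axis and vertical below 0.15 rad) and (horizontal distance between sink1 and tray below 0.052 m and height (world z) of sink1 between 0.04 and 0.047 m and angle between sink1's own z axis and vertical below 0.15 rad) and (horizontal distance between sink3 and tray below 0.052 m and height (world z) of sink3 between 0.04 and 0.047 m and angle between sink3's own z axis and vertical below 0.15 rad) and distance of sink2 from where it was at the start of the episode below 0.03 m) or ((horizontal distance between sink0 and tray below 0.052 m and height (world z) of sink0 between 0.04 and 0.047 m and angle between sink0's own z axis and vertical below 0.15 rad) and (horizontal distance between sink1 and tray below 0.052 m and height (world z) of sink1 between 0.04 and 0.047 m and angle between sink1's own z axis and vertical below 0.15 rad) and (horizontal distance between sink2 and tray below 0.052 m and height (world z) of sink2 between 0.04 and 0.047 m and angle between sink2's own z axis and vertical below 0.15 rad) and distance of sink3 from where it was at the start of the episode below 0.03 m)) and contact force between the fingers and sink0 below 0.2 N and contact force between the fingers and sink1 below 0.2 N and contact force between the fingers and sink2 below 0.2 N and contact force between the fingers and sink3 below 0.2 N and value of joint plunger below 0.0015 m), for 0.2 s.
2. the carriage is in the notch, held by its grip ((((horizontal distance between sink1 and tray below 0.052 m and height (world z) of sink1 between 0.04 and 0.047 m and angle between sink1's own z axis and vertical below 0.15 rad) and (horizontal distance between sink2 and tray below 0.052 m and height (world z) of sink2 between 0.04 and 0.047 m and angle between sink2's own z axis and vertical below 0.15 rad) and (horizontal distance between sink3 and tray below 0.052 m and height (world z) of sink3 between 0.04 and 0.047 m and angle between sink3's own z axis and vertical below 0.15 rad) and distance of sink0 from where it was at the start of the episode below 0.03 m) or ((horizontal distance between sink0 and tray below 0.052 m and height (world z) of sink0 between 0.04 and 0.047 m and angle between sink0's own z axis and vertical below 0.15 rad) and (horizontal distance between sink2 and tray below 0.052 m and height (world z) of sink2 between 0.04 and 0.047 m and angle between sink2's own z axis and vertical below 0.15 rad) and (horizontal distance between sink3 and tray below 0.052 m and height (world z) of sink3 between 0.04 and 0.047 m and angle between sink3's own z axis and vertical below 0.15 rad) and distance of sink1 from where it was at the start of the episode below 0.03 m) or ((horizontal distance between sink0 and tray below 0.052 m and height (world z) of sink0 between 0.04 and 0.047 m and angle between sink0's own z axis and vertical below 0.15 rad) and (horizontal distance between sink1 and tray below 0.052 m and height (world z) of sink1 between 0.04 and 0.047 m and angle between sink1's own z axis and vertical below 0.15 rad) and (horizontal distance between sink3 and tray below 0.052 m and height (world z) of sink3 between 0.04 and 0.047 m and angle between sink3's own z axis and vertical below 0.15 rad) and distance of sink2 from where it was at the start of the episode below 0.03 m) or ((horizontal distance between sink0 and tray below 0.052 m and height (world z) of sink0 between 0.04 and 0.047 m and angle between sink0's own z axis and vertical below 0.15 rad) and (horizontal distance between sink1 and tray below 0.052 m and height (world z) of sink1 between 0.04 and 0.047 m and angle between sink1's own z axis and vertical below 0.15 rad) and (horizontal distance between sink2 and tray below 0.052 m and height (world z) of sink2 between 0.04 and 0.047 m and angle between sink2's own z axis and vertical below 0.15 rad) and distance of sink3 from where it was at the start of the episode below 0.03 m)) and value of joint plunger above 0.002 m and contact force between the fingers and carriage above 2 N and horizontal distance between the grasp point and grip below 0.012 m and linear speed of carriage below 0.01 m/s), for 0.2 s.
At the end, for the whole second after the job is handed in: Three heat sinks upright (0.15 rad) in the three pockets, the fourth within 30 mm of its start; spring ball dropped over 2 mm (carriage within about 2.5 mm of the notch centre); carriage still; grip between the fingers (within 12 mm of the grasp point from above), pressed with over 2 N (all of step 2); the arm keeps its last pose, push and grip.
It fails at once if the carriage ran on to the far end stop (within 8 mm) (y of carriage in the frame of slide_base above 0.092 m).
It fails at once if a bystander was pushed about (distance of any of driver, jar, spool from where it was at the start of the episode above 0.03 m).
It also fails if it takes over 72 s, if anything falls off the work surface, if the arm or the gripper's body presses on something with over 40 N, if the wrist force passes 120 N, or if a joint passes its speed limit or range.

## Working session

There is one attempt and no reset: what is moved stays moved. The work goes in short steps, Python scripts to look and compute and a tool call to move; the robot and the scene stay as the last step left them, time stands still between calls to the robot, and variables do not carry over. Pictures are saved under pics/ and viewed, at most 10 in all, crops included, and the job is handed in when it is done.

Besides the shell and the picture viewer there is one more tool, called as name(argument=value, ...) on one line, values as JSON. play_rows: Moves the arm, as the interface text tells. Its arguments: {"type":"object","properties":{"deltas":{"type":"array"}},"required":["deltas"]}

```bash
ls; mkdir -p pics
python3 - <<'E'
from cell import *
import cv2,numpy as np
s=read_state();print({k:np.round(v,3).tolist() for k,v in s.items()})
for n in("top","side"):
    i=get_image(n);cv2.imwrite(f"pics/{n}0.png",i[:,:,::-1]);c=camera_info(n);print(n,c["fx"],c["cx"],c["cy"],np.round(c["T"],3).tolist())
E
```

```text
pics
{'clock': 0.0, 'qpos': [1.236, 0.629, 0.038, 1.518, -0.027, 0.996, -0.02], 'qd': [-0.0, -0.002, -0.001, -0.001, -0.002, -0.0, 0.0], 'tau': [0.0, -56.34, 1.226, -19.344, 0.011, 0.011, -0.0], 'eef_pos': [172.471, -626.012, 199.286], 'tool_rot': [-3.14, 0.0, 0.269], 'force': [-0.346, 0.511, -0.342], 'torque': [-0.07, -0.061, 0.025], 'gripper_force': 0.0, 'width': 85.624}
top 389.5196960492462 325.3229160955159 192.9230281068917 [[-0.021, -0.985, 0.17, 367.392], [-1.0, 0.023, 0.01, 18.256], [-0.013, -0.17, -0.985, 970.772], [0.0, 0.0, 0.0, 1.0]]
side 456.857831872926 316.56599648827194 199.34849122029985 [[0.785, -0.399, 0.475, -13.632], [-0.62, -0.513, 0.594, -646.921], [0.006, -0.76, -0.649, 775.614], [0.0, 0.0, 0.0, 1.0]]
```

View pics/top0.png

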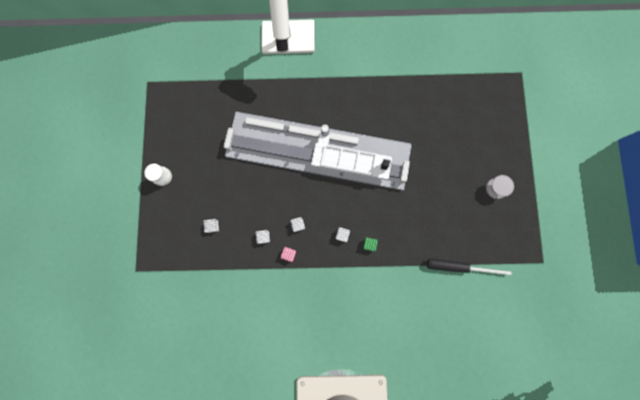

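View pics/side0.png

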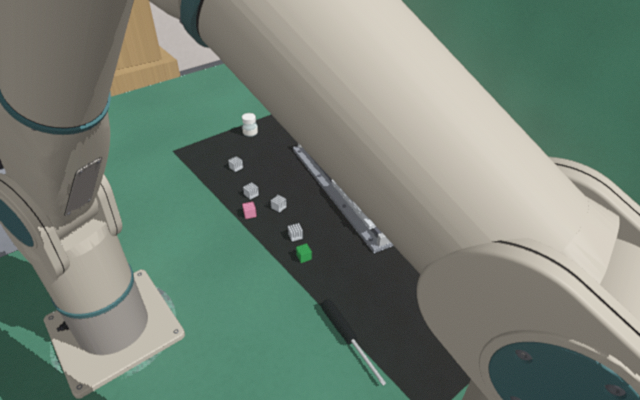

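Top view: sinks at about (211,226), (263,237), (297,224) and (343,235); pink at (288,255), green at (371,244). The carriage is around (352,160), with the grip at (386,164), the ball at (325,130) and the strip gap near (286,128). The side view agrees.

```bash
cat > h.py <<'E'
from cell import *
import cv2,numpy as np
def ray(c,uv,z):
    d=c["T"][:3,:3]@np.array([(uv[0]-c["cx"])/c["fx"],(uv[1]-c["cy"])/c["fy"],1]);o=np.array(c["T"])[:3,3]
    return (o+d*(z-o[2])/d[2])
def proj(c,p):
    T=np.array(c["T"]);q=T[:3,:3].T@(np.array(p)-T[:3,3]);return np.array([c["fx"]*q[0]/q[2]+c["cx"],c["fy"]*q[1]/q[2]+c["cy"]])
E
python3 - <<'E'
from h import *
c=camera_info("top");c["T"]=np.array(c["T"])
for n,uv,z in [("A",(211,226),16),("B",(263,237),16),("C",(297,224.5),16),("D",(343,235),16),("pink",(288,255),16),("green",(371,244),16),("grip",(386,163.5),85),("ball",(325,129.5),45),("gap",(286.5,128),28),("gripbase",(386,168),43),("baseUL",(234,113),12),("baseUR",(411,143),12),("baseLR",(404,188),12),("baseLL",(226,157),12),("jar",(158,175),60),("spool",(502,186),40)]: print(n,np.round(ray(c,uv,z),0))
i=cv2.imread("pics/top0.png")
cv2.imwrite("pics/c1.png",cv2.resize(i[105:265,190:420],None,fx=3.4,fy=3.4,interpolation=cv2.INTER_CUBIC))
cw=camera_info("wrist");print(cw["fx"],np.round(cw["T"],3).tolist())
E
```

```text
A [456. 311.  16.]
B [427. 182.  16.]
C [455.  99.  16.]
D [427. -13.  16.]
pink [382. 121.  16.]
green [404. -81.  16.]
grip [ 587. -116.   85.]
ball [687.  25.  45.]
gap [699. 122.  28.]
gripbase [ 586. -122.   43.]
baseUL [749. 261.  12.]
baseUR [ 657. -193.   12.]
baseLR [ 541. -169.   12.]
baseLL [632. 279.  12.]
jar [578. 429.  60.]
spool [ 535. -400.   40.]
330.62111015298666 [[0.266, -0.93, -0.256, 237.053], [-0.964, -0.257, -0.068, -607.751], [-0.002, 0.265, -0.964, 373.645], [0.0, 0.0, 0.0, 1.0]]
```

View pics/c1.png

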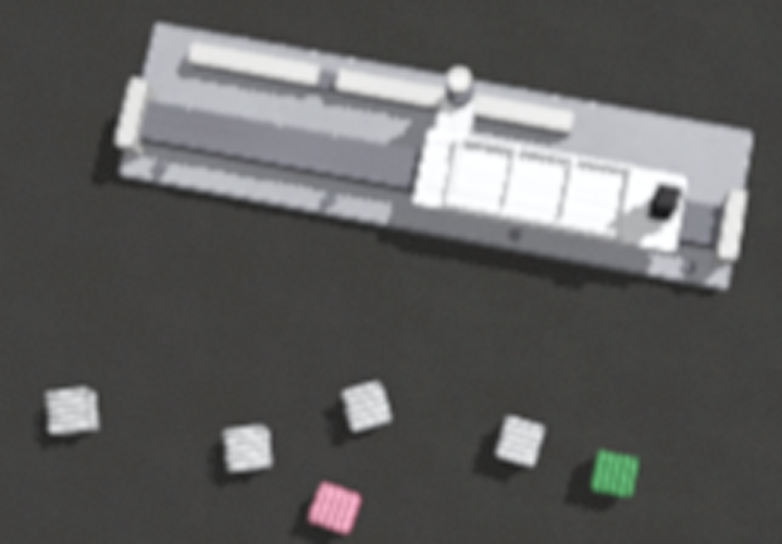

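```bash
cat >> h.py <<'E'
from scipy.spatial.transform import Rotation as Ro
def delta(p,psi,s=None):
    s=s or read_state();R=Ro.from_euler("xyz",s["tool_rot"])
    d=R.inv().apply(np.array(p)-s["eef_pos"]);r=(R.inv()*Ro.from_euler("xyz",[np.pi,0,psi])).as_rotvec()
    return np.round(d,1).tolist()+np.round(r,3).tolist()
E
python3 - <<'E'
from h import *
print(delta([520,20,220],1.37))
E
```

```text
[506.6, -530.6, -19.7, -0.002, -0.001, -1.101]
```

play_rows(deltas=[50,-53,-20,0,0,-0.11,1,100,-106,-20,0,0,-0.22,1,150,-159,-20,0,0,-0.33,1,200,-212,-20,0,0,-0.44,1,250,-265,-20,0,0,-0.55,1,300,-318,-20,0,0,-0.66,1,350,-371,-20,0,0,-0.77,1,400,-424,-20,0,0,-0.88,1,450,-477,-20,0,0,-0.99,1,507,-531,-20,0,0,-1.1,1])

```text
clock: 1.35
eef_pos: [466.2, -75.6, 220.2]
tool_rot: [3.141, 0.0, 1.372]
force: [0.0, -1.0, -0.5]
width: 85.4
gripper_force: 0.0
```

Run:
```python
from h import *
print(delta([520,20,220],1.37),read_state()["qpos"],read_state()["clock"])
```

```text
[104.3, 33.9, 0.2, 0.0, 0.0, 0.002] [ 0.36901296  0.3669127  -0.36116228  1.9629244   0.171392    0.84083853
 -0.2835195 ] 1.35
```

play_rows(deltas=[0,0,0,0,0,0,0.6,0,0,0,0,0,0,0.6])

```text
clock: 1.6
eef_pos: [465.0, -77.7, 219.8]
tool_rot: [-3.14, 0.001, 1.369]
force: [0.1, -0.8, -0.6]
width: 52.0
gripper_force: 0.0
```

Run:
```python
from h import *
print(delta([520,20,220],1.37),read_state()["clock"])
c=camera_info("wrist");i=get_image("wrist");np.save("w1.npy",i);cv2.imwrite("pics/w1.png",i[:,:,::-1]);np.save("w1T.npy",c["T"]);print(c["cx"],c["cy"])
```

```text
[106.8, 34.2, -0.3, -0.001, 0.001, -0.001] 1.6
321.9162864682352 196.13670348901576
```

View pics/w1.png

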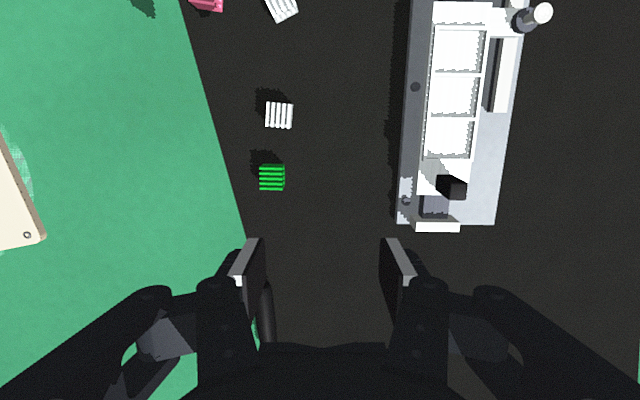

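Wrist view: sink D at (279,115) with its fins vertical, green at (271,177) and the grip at (452,187). The pockets run up the column near (455,50–135).

```bash
cat >> h.py <<'E'
def sinks(i,c,lo=150,area=(150,6000)):
    g=i.min(axis=2);m=((g>lo)*255).astype(np.uint8);m=cv2.morphologyEx(m,cv2.MORPH_CLOSE,np.ones((5,5),np.uint8))
    out=[]
    for k in cv2.findContours(m,cv2.RETR_EXTERNAL,cv2.CHAIN_APPROX_NONE)[0]:
        if not area[0]<cv2.contourArea(k)<area[1]: continue
        b=cv2.boxPoints(cv2.minAreaRect(k));w=np.array([ray(c,p,26) for p in b]);e=w[1]-w[0];f=w[2]-w[1]
        if max(w[:,0])>520: continue
        out.append((cv2.minAreaRect(k)[0],np.round(w.mean(0),1),np.round([np.hypot(*e[:2]),np.hypot(*f[:2])],0),round(float((np.arctan2(e[1],e[0])+np.pi/4)%(np.pi/2)-np.pi/4),3)))
    return out
def car(c,b,yaw,y):
    R=Ro.from_euler("z",yaw).as_matrix();P=lambda *q:proj(c,np.array([*b,0])+R@np.array(q))
    L=[]
    for k in(-42,0,42): L.append([P(sx*23,y+k+sy*19.5,50) for sx,sy in((1,1),(1,-1),(-1,-1),(-1,1))])
    L.append([P(sx*9,y-88+sy*9,85) for sx,sy in((1,1),(1,-1),(-1,-1),(-1,1))])
    L.append([P(*q,12) for q in((80,230),(80,-230),(-40,-230),(-40,230))])
    return L
E
python3 - <<'E'
from h import *
c=camera_info("wrist");i=np.load("w1.npy")
for r in sinks(i,c): print(r)
j=np.ascontiguousarray(i[:,:,::-1])
for l in car(c,(625,48.5),-.2,-83): cv2.polylines(j,[np.int32(np.array(l)*8)],True,(0,0,255),1,shift=3)
cv2.imwrite("pics/w1o.png",cv2.resize(j[0:240,380:570],None,fx=2.5,fy=2.5,interpolation=cv2.INTER_CUBIC))
E
```

```text
((23.0, 199.5), array([116.2, -47.4,  26. ]), array([126.,  51.]), -0.457)
((278.11883544921875, 114.81188201904297), array([429.6, -12.3,  26. ]), array([27., 28.]), -0.352)
((281.0, 11.0), array([456.4,  85.3,  26. ]), array([32., 20.]), -0.204)
```

View pics/w1o.png

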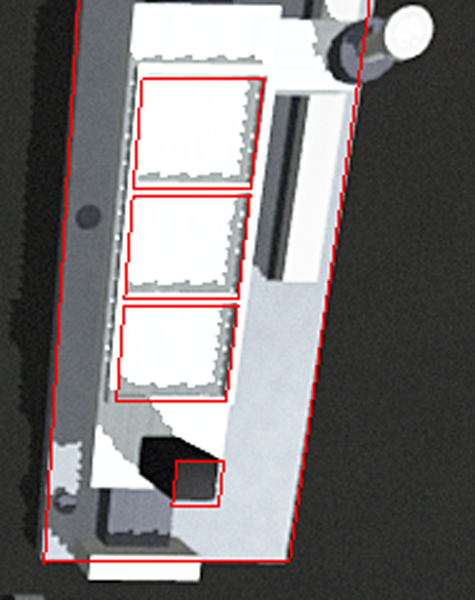

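The overlay fits to about 2 mm, with the carriage at y ≈ -81. Going for sink D.

Run:
```python
from h import *
for p in([429,-12.5,70],[429,-12.5,7]):print(delta(p,1.219))
```

```text
[57.6, -48.3, 149.9, -0.001, 0.001, 0.148]
[57.6, -48.2, 212.9, -0.001, 0.001, 0.148]
```

play_rows(deltas=[20,-17,40,0,0,0.05,0.6,40,-34,80,0,0,0.1,0.6,57.6,-48.3,120,0,0,0.148,0.6,57.6,-48.3,150,0,0,0.148,0.6,57.6,-48.3,180,0,0,0.148,0.6,57.6,-48.3,200,0,0,0.148,0.6,57.6,-48.3,213,0,0,0.148,0.6,57.6,-48.3,213,0,0,0.148,0.6,57.6,-48.3,213,0,0,0.148,0.6])

```text
clock: 2.78
eef_pos: [430.0, -12.2, 7.6]
tool_rot: [3.141, 0.0, 1.218]
force: [0.2, -0.2, -0.4]
width: 51.2
gripper_force: 0.0
```

play_rows(deltas=[0,0,0,0,0,0,0.0,0,0,0,0,0,0,0,0,0,0,0,0,0,0,0,0,0,0,0,0,0])

```text
clock: 3.28
eef_pos: [430.1, -11.1, 7.3]
tool_rot: [3.141, -0.0, 1.221]
force: [-0.2, -0.1, 0.3]
width: 0.0
gripper_force: 0.0
```

Run:
```python
from h import *
s=read_state();print(s["width"],s["gripper_force"],s["eef_pos"])
i=get_image("wrist");cv2.imwrite("pics/w2.png",i[:,:,::-1])
c=camera_info("wrist");print(proj(c,s["eef_pos"]))
```

```text
0.008099410659038783 0.0 [430.06449498 -11.06656289   7.33441649]
[322.52466443 230.3079432 ]
```

View pics/w2.png

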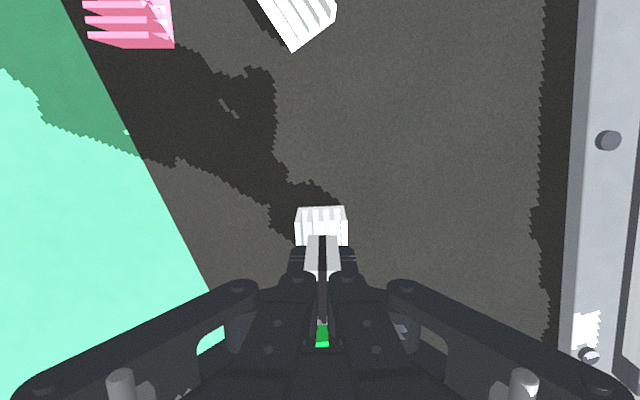

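The closed fingers show at column 322, ending at row 235. The sink shows directly beyond them, at columns 295–347 and rows 207–245.

Run:
```python
from h import *
s=read_state();c=camera_info("wrist");R=Ro.from_euler("xyz",s["tool_rot"])
f=lambda uv,z:np.round(R.inv().apply(ray(c,uv,z)-s["eef_pos"]),1)
print("bottom edge",f((297,207),0),f((346,207),0)); print("top edge far",f((295,222),26),f((348,222),26), "z0 near",f((295,245),26))
ct=camera_info("top");i=get_image("top")
for p in([429,-12,26],[455,99,26],[427,182,26]):print(proj(ct,p))
cv2.imwrite("pics/t2.png",np.hstack([cv2.resize(i[190:270,190:390,::-1],None,fx=4,fy=4,interpolation=cv2.INTER_CUBIC)]))
```

```text
bottom edge [ 11.5 -14.6   7.3] [11.5 13.6  7.3]
top edge far [ 11.7 -13.7 -18.7] [ 11.7  12.7 -18.7] z0 near [ -0.7 -13.9 -18.7]
[342.58481632 234.0086003 ]
[296.60046575 224.27610548]
[262.43614856 236.5918125 ]
```

Run:
```python
from h import *
s=read_state();i=get_image("side");c=camera_info("side");w=camera_info("wrist")
p=s["eef_pos"];print(p,s["force"],proj(c,p),proj(c,p+[0,0,35]),proj(c,[429.5,-12,26]),np.round(np.array(w["T"])[:3,3]-p,1))
a=cv2.resize(i[130:290,200:400,::-1],None,fx=4,fy=3.7,interpolation=cv2.INTER_CUBIC);cv2.imwrite("pics/s2.png",a)
```

```text
[430.00301483 -11.0557372    7.25202157] [ 0.68452724 -0.49548543  0.92735954] [295.19348168 233.50268118] [294.83287485 222.81207477] [295.0671789 228.1447773] [ 22.9  63.6 174.2]
```

View pics/s2.png

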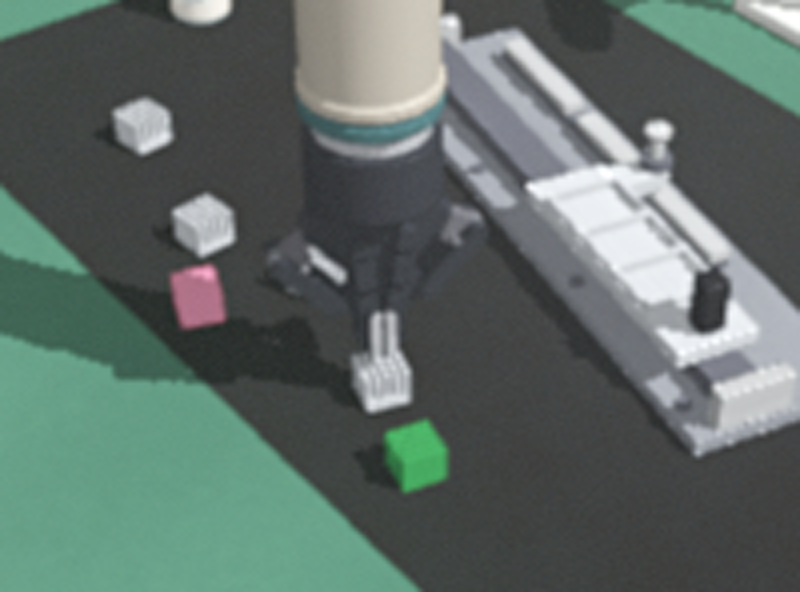

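Both views put the real finger ends about 30 mm above the reported TCP, and the sink still stands centred and untouched. I'll open and descend carefully, watching the force.

play_rows(deltas=[0,0,0,0,0,0,0.6,0,0,0,0,0,0,0.6,0,0,4,0,0,0,0.6,0,0,6,0,0,0,0.6,0,0,8,0,0,0,0.6,0,0,8,0,0,0,0.6])

```text
clock: 4.18
eef_pos: [429.8, -11.1, -0.9]
tool_rot: [-3.141, -0.0, 1.221]
force: [0.3, 0.0, 0.5]
width: 51.2
gripper_force: 0.0
```

play_rows(deltas=[0,0,3,0,0,0,0.6,0,0,5,0,0,0,0.6,0,0,7,0,0,0,0.6,0,0,9,0,0,0,0.6,0,0,9,0,0,0,0.6])

```text
clock: 4.8
eef_pos: [429.9, -11.1, -9.9]
tool_rot: [-3.141, 0.0, 1.221]
force: [-0.3, -0.4, -0.4]
width: 50.9
gripper_force: 0.0
```

play_rows(deltas=[0,0,3,0,0,0,0.6,0,0,6,0,0,0,0.6,0,0,6,0,0,0,0.6,0,0,6,0,0,0,0.0,0,0,6,0,0,0,0.0,0,0,6,0,0,0,0.0,0,0,6,0,0,0,0])

```text
clock: 5.68
eef_pos: [430.1, -11.1, -15.4]
tool_rot: [3.141, 0.0, 1.221]
force: [-0.9, -1.7, 6.2]
width: 24.2
gripper_force: 59.1
```

Run:
```python
from h import *
i=get_image("wrist");cv2.imwrite("pics/w3.png",i[150:350,160:480,::-1]);s=read_state();print(s["eef_pos"],s["width"],s["gripper_force"],s["force"])
```

```text
[430.08649856 -11.1387945  -15.36196989] 24.571123184144884 59.11751389503479 [-0.71151945 -0.09816426  5.56206755]
```

View pics/w3.png

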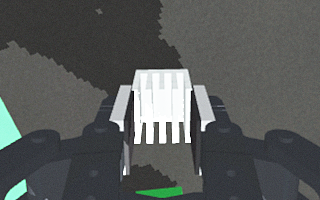

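play_rows(deltas=[0,0,0,0,0,0,0.5,0,0,0,0,0,0,0.5,0,0,3,0,0,0,0.5,0,0,5,0,0,0,0.5,0,0,5,0,0,0,0.5])

```text
clock: 6.35
eef_pos: [429.8, -11.1, -21.1]
tool_rot: [-3.141, 0.0, 1.221]
force: [0.5, 0.1, 0.3]
width: 42.7
gripper_force: 0.0
```

play_rows(deltas=[0,0,0,0,0,0,0,0,0,0,0,0,0,0,0,0,0,0,0,0,0])

```text
clock: 6.72
eef_pos: [430.0, -11.1, -20.6]
tool_rot: [3.141, 0.0, 1.221]
force: [0.5, 0.3, 5.0]
width: 24.8
gripper_force: 59.2
```

Run:
```python
from h import *
for p in([600.5,-72,60],[600.5,-72,24]):print(delta(p,1.37))
```

```text
[1.3, 181.1, -80.5, 0.0, 0.0, -0.149]
[1.3, 181.1, -44.5, 0.0, 0.0, -0.149]
```

play_rows(deltas=[0,0,-30,0,0,0,0,0,15,-75,0,0,-0.05,0,0,60,-81,0,0,-0.1,0,1,110,-81,0,0,-0.149,0,1,150,-81,0,0,-0.149,0,1.3,181,-81,0,0,-0.149,0,1.3,181,-81,0,0,-0.149,0,1.3,181,-65,0,0,-0.149,0,1.3,181,-55,0,0,-0.149,0,1.3,181,-50,0,0,-0.149,0])

```text
clock: 7.98
eef_pos: [599.0, -71.7, 28.0]
tool_rot: [-3.139, 0.001, 1.371]
force: [0.4, 0.0, -0.3]
width: 24.5
gripper_force: 59.0
```

Run:
```python
from h import *
print(delta([600.5,-72,24],1.37),read_state()["force"])
i=get_image("wrist");c=camera_info("wrist")
j=np.ascontiguousarray(i[:,:,::-1])
for l in car(c,(625,48.5),-.2,-81)[:4]: cv2.polylines(j,[np.int32(np.array(l)*8)],True,(0,0,255),1,shift=3)
cv2.imwrite("pics/w4.png",cv2.resize(j[0:300,180:460],None,fx=2,fy=2))
```

```text
[-0.0, 1.5, 4.0, -0.002, 0.001, 0.001] [ 0.41668656  0.04942161 -0.30061109]
```

View pics/w4.png

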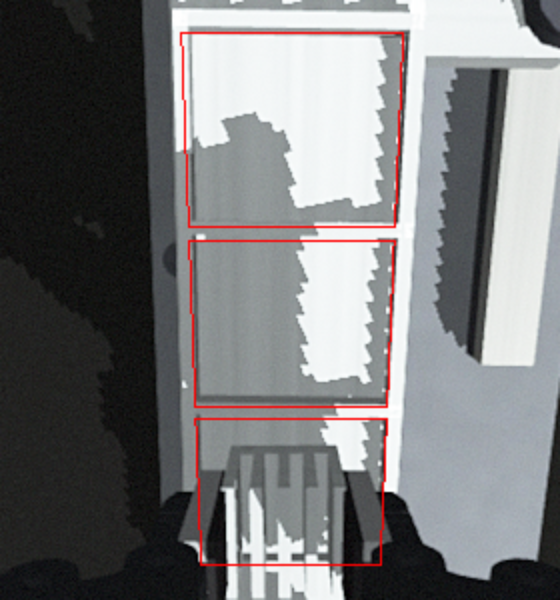

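The overlay matches, and the sink is over its pocket inside the walls.

play_rows(deltas=[0,1.5,3,0,0,0,0,0,1.5,5,0,0,0,0,0,1.5,5.5,0,0,0,0,0,1.5,5.5,0,0,0,0])

```text
clock: 8.52
eef_pos: [602.0, -72.3, 23.9]
tool_rot: [3.141, -0.0, 1.37]
force: [-0.1, -0.5, -1.5]
width: 24.8
gripper_force: 59.0
```

play_rows(deltas=[0,0,0,0,0,0,0.5,0,0,0,0,0,0,0.5,0,0,0,0,0,0,0.5,0,0,-30,0,0,0,0.5,0,0,-60,0,0,0,0.6,0,0,-90,0,0,0,0.6,0,0,-90,0,0,0,0.6])

```text
clock: 9.4
eef_pos: [603.7, -72.0, 116.1]
tool_rot: [3.137, -0.001, 1.37]
force: [0.5, 0.5, -0.0]
width: 51.6
gripper_force: 0.0
```

Run:
```python
from h import *
print(delta([500,20,120],1.37))
```

```text
[69.4, -120.0, -4.4, 0.005, -0.001, -0.0]
```

play_rows(deltas=[20,-40,-15,0,0,0,0.6,40,-80,-30,0,0,0,0.6,65,-115,-30,0,0,0,0.6,80,-130,-30,0,0,0,0.6,80,-130,-30,0,0,0,0.6])

```text
clock: 10.02
eef_pos: [489.3, 33.1, 143.3]
tool_rot: [-3.14, 0.0, 1.373]
force: [0.8, 0.3, -0.3]
width: 51.0
gripper_force: 0.0
```

Run:
```python
from h import *
c=camera_info("wrist");i=get_image("wrist");cv2.imwrite("pics/w5.png",i[:,:,::-1]);print(read_state()["eef_pos"])
for r in sinks(i,c): print(r)
```

```text
[490.27681417  31.86621751 143.24548766]
((270.8000183105469, 117.60001373291016), array([457.3,  98.2,  26. ]), array([28., 26.]), 0.242)
((185.1199951171875, 108.16000366210938), array([387.5, 120.2,  26. ]), array([26., 34.]), -0.465)
((211.35694885253906, 18.508495330810547), array([429. , 182.2,  26. ]), array([29., 33.]), 0.185)
```

Run:
```python
from h import *
for p in([456.5,98.5,40],[456.5,98.5,-20.5]):print(delta(p,1.82))
```

```text
[58.7, -46.3, 103.2, -0.001, 0.001, -0.449]
[58.7, -46.2, 163.7, -0.001, 0.001, -0.449]
```

play_rows(deltas=[20,-15,30,0,0,-0.15,0.6,40,-30,70,0,0,-0.3,0.6,58.7,-46.3,90,0,0,-0.449,0.6,58.7,-46.3,103,0,0,-0.449,0.6,58.7,-46.3,103,0,0,-0.449,0.6,58.7,-46.3,130,0,0,-0.449,0.6,58.7,-46.3,150,0,0,-0.449,0.6,58.7,-46.3,160,0,0,-0.449,0.6,58.7,-46.3,163.7,0,0,-0.449,0.6,58.7,-46.3,163.7,0,0,-0.449,0.6])

```text
clock: 11.32
eef_pos: [457.4, 98.6, -19.6]
tool_rot: [3.141, 0.0, 1.818]
force: [0.6, 0.0, -0.2]
width: 51.5
gripper_force: 0.0
```

play_rows(deltas=[0,0,0,0,0,0,0,0,0,0,0,0,0,0,0,0,0,0,0,0,0,0,0,0,0,0,0,0])

```text
clock: 11.82
eef_pos: [457.3, 98.9, -19.2]
tool_rot: [3.14, 0.0, 1.819]
force: [-0.3, 0.1, 5.5]
width: 24.3
gripper_force: 59.2
```

Run:
```python
from h import *
for p in([608.9,-30.9,60],[608.9,-30.9,23]):print(delta(p,1.37))
```

```text
[-163.1, 115.2, -79.0, 0.001, 0.0, 0.449]
[-163.1, 115.1, -42.0, 0.001, 0.0, 0.449]
```

play_rows(deltas=[0,0,-30,0,0,0,0,-15,10,-75,0,0,0.05,0,-50,35,-84,0,0,0.15,0,-90,65,-84,0,0,0.3,0,-125,90,-84,0,0,0.449,0,-150,106,-84,0,0,0.449,0,-163,115,-84,0,0,0.449,0,-163,115,-84,0,0,0.449,0,-163,115,-65,0,0,0.449,0,-163,115,-52,0,0,0.449,0])

```text
clock: 13.08
eef_pos: [606.7, -29.9, 30.4]
tool_rot: [-3.139, 0.0, 1.372]
force: [-0.8, -0.1, -0.3]
width: 24.6
gripper_force: 59.0
```

Run:
```python
from h import *
print(delta([608.9,-30.9,24],1.37))
```

```text
[-0.5, 2.4, 6.4, -0.002, 0.0, 0.002]
```

play_rows(deltas=[-0.5,1,3,0,0,0,0,-0.5,1,6,0,0,0,0,-0.5,1,7,0,0,0,0,-0.5,1,7,0,0,0,0])

```text
clock: 13.58
eef_pos: [609.4, -31.6, 25.3]
tool_rot: [3.141, -0.0, 1.37]
force: [-0.2, -0.4, -0.7]
width: 24.6
gripper_force: 59.0
```

play_rows(deltas=[0,0,0,0,0,0,0.5,0,0,0,0,0,0,0.5,0,0,0,0,0,0,0.5,0,0,-30,0,0,0,0.5,0,0,-60,0,0,0,0.6,0,0,-90,0,0,0,0.6,0,0,-90,0,0,0,0.6])

```text
clock: 14.45
eef_pos: [611.1, -31.2, 117.4]
tool_rot: [3.137, -0.001, 1.37]
force: [0.6, -0.7, 0.9]
width: 51.6
gripper_force: 0.0
```

Run:
```python
from h import *
for p in([428,182,60],[428,182,-20.5]):print(delta(p,1.73))
```

```text
[172.3, -222.2, 56.6, 0.005, -0.0, -0.36]
[172.2, -222.6, 137.1, 0.005, -0.0, -0.36]
```

play_rows(deltas=[25,-32,0,0,0,-0.06,0.6,50,-64,0,0,0,-0.12,0.6,75,-96,10,0,0,-0.18,0.6,100,-128,20,0,0,-0.24,0.6,125,-160,30,0,0,-0.3,0.6,150,-192,40,0,0,-0.36,0.6,172,-222,40,0,0,-0.36,0.6,172,-222,50,0,0,-0.36,0.6,172,-222,57,0,0,-0.36,0.6,172,-222,57,0,0,-0.36,0.6])

```text
clock: 15.7
eef_pos: [426.2, 179.8, 57.1]
tool_rot: [-3.14, 0.001, 1.728]
force: [-0.1, 0.3, -0.4]
width: 51.4
gripper_force: 0.0
```

Run:
```python
from h import *
c=camera_info("wrist");i=get_image("wrist");print(read_state()["eef_pos"])
for r in sinks(i,c,area=(150,9000)): print(r)
for p in([428,182,60],[428,182,-20.5]):print(delta(p,1.73))
```

```text
[426.42697884 180.13616135  57.4542284 ]
((173.0, 356.0), array([334.5,  50.4,  26. ]), array([33., 77.]), 0.158)
((401.0657958984375, 259.5640869140625), array([484.8, 155.1,  26. ]), array([11., 38.]), 0.522)
((242.4499969482422, 259.6500244140625), array([378.1, 138. ,  26. ]), array([38., 11.]), -0.202)
((326.3415222167969, 202.85232543945312), array([428.1, 186.8,  26. ]), array([32., 27.]), 0.091)
((218.13536071777344, 32.06307601928711), array([351.3, 277. ,  26. ]), array([21., 11.]), 0.006)
((411.5, 16.5), array([457.7, 301.9,  26. ]), array([32., 17.]), 0.157)
[1.6, 1.8, -2.5, -0.001, 0.001, -0.002]
[1.6, 1.9, 78.0, -0.001, 0.001, -0.002]
```

play_rows(deltas=[2.5,1.6,20,0,0,0.01,0.6,2.5,1.6,45,0,0,0.01,0.6,2.5,1.6,65,0,0,0.01,0.6,2.5,1.6,75,0,0,0.01,0.6,2.5,1.6,78,0,0,0.01,0.6,2.5,1.6,78,0,0,0.01,0.6])

```text
clock: 16.5
eef_pos: [427.6, 184.0, -19.7]
tool_rot: [3.141, -0.0, 1.719]
force: [0.0, -0.3, 0.5]
width: 51.4
gripper_force: 0.0
```

play_rows(deltas=[0,0,0,0,0,0,0,0,0,0,0,0,0,0,0,0,0,0,0,0,0,0,0,0,0,0,0,0])

```text
clock: 17.0
eef_pos: [427.7, 184.1, -19.2]
tool_rot: [3.14, -0.0, 1.72]
force: [0.0, -0.4, 5.2]
width: 24.6
gripper_force: 59.2
```

Run:
```python
from h import *
print(delta([617.3,10.3,24],1.37))
```

```text
[-200.0, 161.8, -43.0, 0.001, -0.0, 0.35]
```

play_rows(deltas=[0,0,-30,0,0,0,0,-15,12,-75,0,0,0.05,0,-48,38,-84,0,0,0.13,0,-82,66,-84,0,0,0.21,0,-116,94,-84,0,0,0.28,0,-150,121,-84,0,0,0.35,0,-178,144,-84,0,0,0.35,0,-200,161,-84,0,0,0.35,0,-200,161,-84,0,0,0.35,0,-200,161,-84,0,0,0.35,0])

```text
clock: 18.25
eef_pos: [615.2, 10.9, 64.1]
tool_rot: [-3.141, -0.001, 1.371]
force: [-0.4, -0.1, -1.1]
width: 24.5
gripper_force: 58.9
```

Run:
```python
from h import *
print(delta([617.3,10.3,25],1.37))
```

```text
[-0.2, 2.2, 39.1, -0.001, -0.001, 0.001]
```

play_rows(deltas=[0,1.5,20,0,0,0,0,0,1.5,31,0,0,0,0,0,1.5,37,0,0,0,0,0,1.5,39,0,0,0,0,0,1.5,39.5,0,0,0,0,0,1.5,39.5,0,0,0,0])

```text
clock: 19.0
eef_pos: [617.9, 9.8, 24.9]
tool_rot: [3.141, -0.0, 1.37]
force: [-0.1, 0.0, -0.3]
width: 24.6
gripper_force: 58.9
```

play_rows(deltas=[0,0,0,0,0,0,0.5,0,0,0,0,0,0,0.5,0,0,0,0,0,0,0.5,0,0,-30,0,0,0,0.5,0,0,-60,0,0,0,0.6,0,0,-90,0,0,0,0.6,0,0,-90,0,0,0,0.6])

```text
clock: 19.88
eef_pos: [619.4, 10.3, 116.9]
tool_rot: [3.137, -0.001, 1.37]
force: [-0.1, -0.2, -0.4]
width: 51.3
gripper_force: 0.0
```

Run:
```python
from h import *
print(delta([591.4,-137,115],1.37))
```

```text
[-149.9, 2.0, 1.7, 0.005, -0.001, -0.0]
```

play_rows(deltas=[-40,1,0,0,0,0,0.6,-80,1,0,0,0,0,0.6,-120,2,0,0,0,0,0.6,-155,2,0,0,0,0,0.6,-160,2,0,0,0,0,0.6,-160,2,0,0,0,0,0.6])

```text
clock: 20.62
eef_pos: [587.3, -146.9, 113.9]
tool_rot: [-3.141, -0.001, 1.37]
force: [-0.7, 0.3, -0.5]
width: 51.3
gripper_force: 0.0
```

Run:
```python
from h import *
i=get_image("wrist");c=camera_info("wrist");s=read_state();print(s["eef_pos"])
j=np.ascontiguousarray(i[:,:,::-1])
for l in car(c,(625,48.5),-.2,-81)[:4]: cv2.polylines(j,[np.int32(np.array(l)*8)],True,(0,0,255),1,shift=3)
cv2.imwrite("pics/w6.png",cv2.resize(j[0:290,180:500],None,fx=2,fy=2))
print(delta([591.4,-117.1,90],1.37),delta([591.4,-117.1,24],1.37))
```

```text
[ 587.59013377 -145.88853913  114.12902809]
[28.9, -2.0, 24.2, -0.001, -0.001, 0.001] [28.9, -1.9, 90.2, -0.001, -0.001, 0.001]
```

View pics/w6.png

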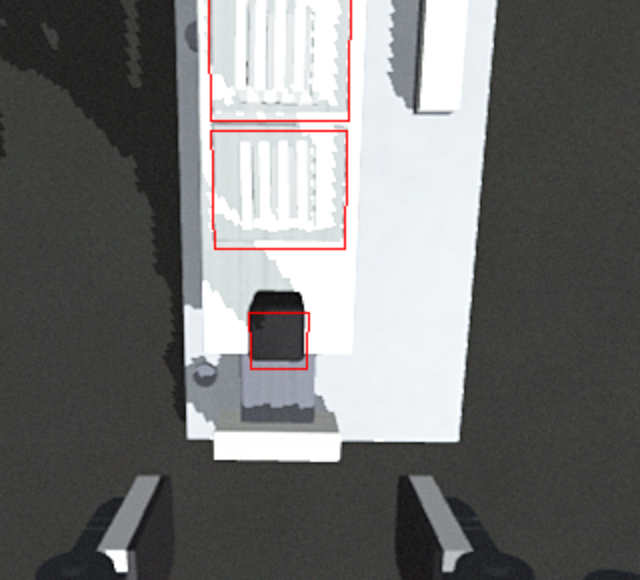

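Sinks stand in both visible pockets, and the grip sits about 2 mm further along +y than the overlay shows.

play_rows(deltas=[15,-2.5,0,0,0,0,0.6,30.5,-2.5,0,0,0,0,0.6,30.5,-2.5,20,0,0,0,0.6,30.5,-2.5,45,0,0,0,0.6,30.5,-2.5,65,0,0,0,0.6,30.5,-2.5,80,0,0,0,0.6,30.5,-2.5,88,0,0,0,0.6,30.5,-2.5,90,0,0,0,0.6,30.5,-2.5,90,0,0,0,0.6])

```text
clock: 21.8
eef_pos: [591.7, -117.0, 25.0]
tool_rot: [3.141, -0.0, 1.37]
force: [0.7, -0.6, -0.1]
width: 51.1
gripper_force: 0.0
```

play_rows(deltas=[0,0,0,0,0,0,0,0,0,0,0,0,0,0,0,0,0,0,0,0,0,0,0,0,0,0,0,0,0,0,0,0,0,0,0])

```text
clock: 22.42
eef_pos: [590.8, -117.0, 25.2]
tool_rot: [-3.141, 0.0, 1.369]
force: [-2.5, 0.8, 5.6]
width: 17.0
gripper_force: 59.6
```

play_rows(deltas=[8,0,0,0,0,0,0,18,0,0,0,0,0,0,28,0,0,0,0,0,0,38,0,0,0,0,0,0,48,0,0,0,0,0,0,58,0,0,0,0,0,0,68,0,0,0,0,0,0,76,0,0,0,0,0,0,80,0,0,0,0,0,0,80,0,0,0,0,0,0])

```text
clock: 23.68
eef_pos: [608.2, -37.6, 25.3]
tool_rot: [3.14, -0.002, 1.37]
force: [0.5, 0.8, 6.5]
width: 17.3
gripper_force: 59.7
```

```bash
cat >> h.py <<'E'
def along():
    s=read_state();u=np.array([.199,.98,0]);v=np.array([.98,-.199,0]);p=s["eef_pos"]-np.array([625,48.5,0])
    print("car_y",round(p@u+88,2),"lat",round(p@v,2),"Fy",round(s["force"]@u,2),"Fx",round(s["force"]@v,2),"Fz",round(s["force"][2],2),"psi",s["tool_rot"][2],s["clock"])
E
python3 -c "
from h import *
along()
i=get_image('top');c=camera_info('top')
"
```

```text
car_y 0.3 lat 0.63 Fy 0.88 Fx 0.29 Fz 6.52 psi 1.3698211661578905 23.675
```

play_rows(deltas=[2,0,0,0,0,0,0,4,0,0,0,0,0,0,4,0,0,0,0,0,0,4,0,0,0,0,0,0])

```text
clock: 24.22
eef_pos: [608.9, -34.4, 25.2]
tool_rot: [3.14, -0.001, 1.369]
force: [0.9, 0.1, 6.0]
width: 17.1
gripper_force: 59.7
```

play_rows(deltas=[2,0,0,0,0,0,0,3,0,0,0,0,0,0,3,0,0,0,0,0,0])

```text
clock: 24.6
eef_pos: [609.4, -31.7, 25.2]
tool_rot: [3.14, -0.001, 1.369]
force: [-0.6, -0.8, 6.1]
width: 17.0
gripper_force: 59.7
```

play_rows(deltas=[2,0,0,0,0,0,0,2,0,0,0,0,0,0,2,0,0,0,0,0,0])

```text
clock: 24.98
eef_pos: [609.9, -29.7, 25.2]
tool_rot: [3.14, -0.001, 1.369]
force: [-0.2, -1.0, 6.2]
width: 16.8
gripper_force: 59.7
```

play_rows(deltas=[2,0,0,0,0,0,0,2,0,0,0,0,0,0,2,0,0,0,0,0,0])

```text
clock: 25.35
eef_pos: [610.3, -27.6, 25.2]
tool_rot: [3.14, -0.001, 1.369]
force: [0.0, -0.4, 5.3]
width: 17.3
gripper_force: 59.7
```

play_rows(deltas=[2,0,0,0,0,0,0,2,0,0,0,0,0,0,2,0,0,0,0,0,0])

```text
clock: 25.72
eef_pos: [610.9, -25.1, 25.2]
tool_rot: [3.14, -0.002, 1.369]
force: [-0.5, 1.4, 5.4]
width: 16.9
gripper_force: 59.6
```

play_rows(deltas=[1.5,0,0,0,0,0,0,1.5,0,0,0,0,0,0,1.5,0,0,0,0,0,0])

```text
clock: 26.1
eef_pos: [611.3, -23.1, 25.2]
tool_rot: [3.14, -0.002, 1.37]
force: [1.3, 2.3, 5.8]
width: 17.0
gripper_force: 59.7
```

play_rows(deltas=[1.5,0,0,0,0,0,0,1.5,0,0,0,0,0,0,1.5,0,0,0,0,0,0])

```text
clock: 26.48
eef_pos: [611.8, -20.9, 25.3]
tool_rot: [3.139, -0.003, 1.37]
force: [2.0, 3.9, 4.9]
width: 17.0
gripper_force: 59.7
```

play_rows(deltas=[1.5,0,0,0,0,0,0,1.5,0,0,0,0,0,0,1.5,0,0,0,0,0,0])

```text
clock: 26.85
eef_pos: [612.3, -18.8, 25.2]
tool_rot: [3.139, -0.004, 1.371]
force: [2.6, 4.9, 4.6]
width: 16.7
gripper_force: 59.6
```

play_rows(deltas=[1,0,0,0,0,0,0,1,0,0,0,0,0,0,1,0,0,0,0,0,0])

```text
clock: 27.22
eef_pos: [612.2, -18.8, 25.2]
tool_rot: [3.139, -0.003, 1.37]
force: [1.9, 3.1, 5.0]
width: 17.1
gripper_force: 59.7
```

play_rows(deltas=[1,0,0,0,0,0,0,1,0,0,0,0,0,0,1,0,0,0,0,0,0])

```text
clock: 27.6
eef_pos: [612.3, -18.7, 25.2]
tool_rot: [3.14, -0.002, 1.37]
force: [0.5, 2.3, 6.7]
width: 16.7
gripper_force: 59.8
```

play_rows(deltas=[1,0,0,0,0,0,0,1,0,0,0,0,0,0,1,0,0,0,0,0,0])

```text
clock: 27.98
eef_pos: [612.3, -18.6, 25.2]
tool_rot: [3.14, -0.0, 1.369]
force: [1.2, 1.3, 8.0]
width: 17.2
gripper_force: 59.9
```

play_rows(deltas=[0.7,0,0,0,0,0,0,0.7,0,0,0,0,0,0,0.7,0,0,0,0,0,0,0.7,0,0,0,0,0,0])

```text
clock: 28.48
eef_pos: [612.2, -18.6, 25.2]
tool_rot: [3.14, 0.001, 1.369]
force: [0.5, -0.2, 7.8]
width: 16.7
gripper_force: 60.0
```

Run:
```python
from h import *
along()
i=get_image("wrist");c=camera_info("wrist")
# ball / strip-gap check in the wrist view
R=Ro.from_euler("z",-.2).as_matrix();b=np.array([625,48.5,0])
for y in (20,):
  print(proj(c,b+R@np.array([58,y+70,40])), [np.round(proj(c,b+R@np.array([0,y+k,69]))).tolist() for k in(-42,0,42)])
g=i.min(axis=2)
for k in(-42,0,42):
  p=proj(c,b+R@np.array([0,20+k,69]));print(k,p.round(),g[max(0,int(p[1])),int(p[0])-30:int(p[0])+30:2].tolist() if p[1]>0 else "out")
```

```text
car_y 19.7 lat 0.84 Fy -0.1 Fx 0.48 Fz 7.75 psi 1.3691568518621704 28.475
[ 467.27270464 -133.81664257] [[320.0, 161.0], [320.0, 47.0], [319.0, -91.0]]
-42 [320. 161.] [159, 147, 148, 155, 152, 142, 135, 141, 153, 157, 156, 155, 151, 119, 163, 154, 153, 147, 153, 156, 154, 161, 162, 136, 106, 156, 156, 159, 149, 255]
0 [320.  47.] [247, 250, 250, 255, 124, 95, 173, 165, 247, 250, 250, 255, 144, 177, 170, 168, 232, 251, 250, 254, 185, 173, 174, 142, 210, 253, 250, 253, 196, 166]
42 [319. -91.] out
```

```bash
python3 -c "
from cell import *
print(finish_job())"
```

```text
the job is handed in; nothing more can be done
None
```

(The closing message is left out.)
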